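# Slide the vial carriage to its stop and lock the stage

### The job

Push the grey vial carriage along its rails until it is up against the end stop. Then lock it there with the black knob: pull the knob straight up, turn it clockwise until its steel arm points across the rails behind the carriage, push the knob fully back down and let go. Keep the vial standing in its well and do not disturb the loose cap or the beaker.

Things in the scene. Friction and masses are not known exactly. Their poses are not given: they have to be found in the camera images.
- stage: Fixed sample stage: aluminium base plate 150 (x) x 250 (y) x 12 mm high. Origin: centre of its underside, on the worktop; z up, x away from the robot, y along the rails towards the end stop. Rails: inner faces at x=-11.5 and +61.5 mm, tops at z=26; between them the slideway at z=12. Open -y end: 6 mm high lip at y=-123 to -113. Knob axis at x=-40, y=+21 mm, pedestal radius 27.
- stop_face (a point): Middle of the end stop's face at slideway height: stage x=25, y=110, z=12 mm. The stop is an aluminium block across both rails at the +y end, 46 mm high above the worktop, 12 mm thick. With the carriage against it, the carriage's rear face is at stage y=30 mm.
- carriage: Loose grey plastic block 70 (x) x 80 (y) x 28 mm, 0.25 to 0.5 kg, lying between the rails with 1.5 mm play each side; top 40 mm above the worktop. Origin: centre of its underside; y along the rails. Starts 45 to 80 mm short of the stop; against it the origin is at stage x=25, y=70 mm. Push on its rear (-y) face: 1 to 4 N. Two wells, 24 mm wide, 20 deep, at y=+18 (vial) and -18 (empty).
- vial: Capped glass sample vial with a black cap, 22 mm diameter, 58 mm tall, loose, standing in the carriage's well at carriage y=+18 mm, its top 78 mm above the worktop. Origin: centre of its underside; z up along it.
- knob_grip (a point): Point to grip on the black knob's axis, 64 mm above the worktop with the knob in. The wing is a bar 46 mm long (point x), 14 thick (point y), from 17 mm below to 11 mm above this point. Steel latch arm under it: along point +x, 12 wide, reaches 52 mm from the axis, from 34 to 22 mm below this point. Parked, it points 70 deg from stage +x towards +y; locked, along stage +x. z up.
- lock_pull (a joint): How far the lock knob is pulled up, m: 0 fully in (down), 0.020 fully out. It stays at the height where it is left; moving it takes about 3 to 4 N. Under about 0.014 the arm sits in a notch of the 44 mm high collar round the knob, so the knob cannot turn, and the arm is too low to pass over the carriage.
- lock_turn (a joint): Angle of the lock knob, rad, growing clockwise seen from above: 0 parked, 1.22 locked (arm straight across the rails); stops at -0.06 and 1.28. Turning takes about 0.04 N m; it stays where left. At 1.22 the arm goes down into its notch, behind the carriage's rear face with 3 mm to spare, only if the carriage is at the stop.
- loose_cap: Bystander: loose milky screw cap, 24 mm wide, 13 mm high, lying on the stage's base plate on the robot's side of the rails near the open end. Origin: centre of its underside. To be left alone.
- beaker_50: Bystander: loose small glass beaker, 46 x 50 mm, 58 mm high, on the worktop to the left of the stage. Origin: centre of its underside. To be left alone.
There are look-alikes about, which are no part of the job. Leave any blue or brown look-alike of the vial alone.

How it is judged:
On the way, in this order (a step that is already met when the one before it is completed fails the run):
1. the carriage has been slid up to the end stop (within 4 mm) (y of carriage in the frame of stage above 0.066 m), for 0.1 s.
2. the lock knob is pulled up by more than 12 mm (value of joint lock_pull above 0.012 m), for 0.1 s.
3. the pulled knob is turned to the locked direction (value of joint lock_turn above 1.08 rad and value of joint lock_pull above 0.008 m), for 0.05 s.
At the end, for the whole second after the job is handed in: The carriage lies flat on the slideway within 5 mm of the end stop, the knob is turned to the locked direction (lock_turn above 1.08 rad) and pushed back in (within 3 mm), the vial stands in its well (tilt under 0.25 rad), and all is at rest (y of carriage in the frame of stage above 0.065 m and z of carriage in the frame of stage below 0.016 m and value of joint lock_pull below 0.003 m and value of joint lock_turn above 1.08 rad and z of vial in the frame of carriage below 0.014 m and angle between vial's own z axis and vertical below 0.25 rad and horizontal distance between vial and carriage below 0.03 m and linear speed of carriage below 0.02 m/s and linear speed of vial below 0.03 m/s); the robot touches nothing.
It fails at once if the vial is tipped or lifted out of its well (angle between vial's own z axis and vertical above 0.5 rad or z of vial in the frame of carriage above 0.025 m).
It fails at once if the loose cap is moved more than 20 mm (distance of loose_cap from where it was at the start of the episode above 0.02 m).
It fails at once if the beaker is moved more than 20 mm (distance of beaker_50 from where it was at the start of the episode above 0.02 m).
It also fails if it takes over 48 s, if anything falls off the work surface, if the arm or the gripper's body presses on something with over 40 N, if the wrist force passes 120 N, or if a joint passes its speed limit or range.

### The arm

A 6-joint arm with a two-finger parallel gripper is mounted at the origin on a cart in front of the work surface, level with it; the furniture and walls round the work are solid. World frame = base frame: x ahead of the robot, y to its left, z up, the work surface at z = 0. Lengths are in m, angles in rad, forces in N, time in s.
With the tool pointing down it reaches from about 0.3 to 0.775 m from the base axis. Payload 14.6 kg.
Tool frame: the origin (TCP) lies at the very end of the fingers, on their centre line; the grasp point (between the pads) lies 19 mm behind it; x points along the fingers, y is the direction in which the jaws open and shut, and the axes are right-handed (so a half turn about x gives the same grasp; the last joint's range is limited). The gripper opens to 85 mm and grips with 20 to 120 N. Pads are 22 mm wide; open, the fingers measure 114 mm over their backs; the gripper's body (76 mm by 85 mm) begins 54 mm behind the grasp point. The pads swing forward as they close: fully open they stand 13 mm farther back than shut.
Start: joints at [1.192, 0.3, 1.521, -0, 1.321, -0.067], TCP at [0.169, 0.523, 0.231] pointing down, gripper open.
Joint ranges: [-3.03, 3.03], [-0.79, 2.21], [0.23, 2.52], [-1.04, 4.18], [0, 3.07], [-2.55, 2.55]. Speed limits (rad/s): [2.22, 2.22, 2.57, 3.14, 3.14, 3.14].

### API

Orientations are given as a unit quaternion [w, x, y, z].
In Python, from bench import monitor, optics, r gives the robot as it stands. The module is installed in compiled form; this text tells all that it offers.
- The arm moves only by the tool move_arm, never from a script. Its argument "rows" is a list of rows, each a list of 3 entries, a list of its own where there are three numbers: the shift along the tool's x, y, z scaled (see below), then the turn, a rotation vector about the tool's x, y, z scaled (see below), then the closure, from 0 (fully open) to 1 (shut). A call has 1 to 20 rows; each row shifts and turns the commanded pose from where the row before left it, along the tool's axes as they then stand; what a row does not reach is not made up. The controller multiplies each number of a shift by 0.12 m and each number of a turn by 90 degrees. A row lasts 1/8 s, in which the tool goes at most 62.5 mm and 10.7 degrees, less where a joint would pass 70% of its speed; a pose out of reach is approached as far as the arm can. A call with a number of a shift or a turn outside -1 to 1 is refused whole. A call with a gripper value outside its range is refused whole. The fingers move at their own pace and stop on an object; "force" is the grip in N (left out, the last holds). Time passes only in rows, so rows that do not move let the fingers close. It gives the time, the measured TCP pose, the force and the opening at its end, in the units of the state.
- monitor.read_state(): the state, without advancing time (a new reading comes with each control period).
- optics.camera(name): name is "scene" or "top" or "wrist"; returns a dict with "pixels" (400x640x3 uint8, blue, green, red), "fx", "fy", "cx", "cy" (pixels), "R" (3x3) and "t" (3): a world point X has camera coordinates R X + t; the wrist camera has in their place "hand_eye" (4x4, takes a point from camera to tool coordinates, whose origin is the TCP and whose axes are the tool frame's). Camera axes: x right, y down, z forward; pixel columns grow to the right and rows downward; lengths in m; the calibration is good to about 2 mm. A picture is of the moment at which its call begins: read the wrist's pose just before it. There is no depth.
- r.sign_off(): hands the job in, once; it reports no verdict.
Trained networks look in a picture, given as the dict that the camera call returned (one of the last four; its "shot" number tells which), for a name from the list of things; names that differ only in an ending like _2 or _b are one class to them, and where a whole thing is asked for, a point or a joint stands for the part that bears it (a point fixed in the world has none). Each returns a list of dicts, best first, with "p" (0 to 1); they miss things now and then, are a little off and sometimes report something else, mostly with a low value. They report only what shows in the picture. A call takes as long as a camera call. They do not tell look-alikes from the thing itself.
- optics.recognise(thing, picture): "location" ([x, y, z] in m, in world coordinates, good to about 4 mm: the middle of the surface that is visible of it).
- optics.pinpoint(thing, picture): "location" ([x, y, z] in m, in world coordinates, good to about 4 mm: a listed point, or the origin of a listed thing).
The state is a dict: "t": time; "joint_pos": joint angles; "joint_vel": joint speeds; "effort": joint torques, N m; "ee_pos": TCP position; "tool_rot": TCP orientation; "wrist_force": force on the tool from outside, world axes, zero at the start; "wrist_torque": the same for the moment, N m; "grip_width": opening from 0.0 (shut) to 1.0 (fully open).
Only numpy, scipy, OpenCV 4.12 (cv2) and the standard library are available. Lean on these libraries where they do the work, as an engineer would, in place of code of your own. Each camera call takes 0.05 s, during which the arm holds its last target.

## Working session

There is one attempt and no reset: what is moved stays moved. The work goes in short steps, Python scripts to look and compute and a tool call to move; the robot and the scene stay as the last step left them, time stands still between calls to the robot, and variables do not carry over. Pictures are saved under pics/ and viewed, and the job is handed in when it is done.

Besides the shell and the picture viewer there is one more tool, called after "Call:" as name(argument=value, ...), one argument or row to a line, values as JSON. move_arm: Moves the arm, as the interface text tells. Its arguments: {"type":"object","properties":{"rows":{"type":"array","items":{"type":"array"}},"force":{"type":"number"}},"required":["rows"]}

```bash
mkdir -p pics; ls; cat > h.py <<'E'
import numpy as np, cv2
from bench import monitor, optics, r
from scipy.spatial.transform import Rotation as Ro
def save(p,n): cv2.imwrite('pics/'+n,p['pixels'])
def proj(p,X):
    c=np.array(p['R'])@np.array(X)+np.array(p['t']); return [round(p['fx']*c[0]/c[2]+p['cx'],1),round(p['fy']*c[1]/c[2]+p['cy'],1)]
def ray(p,u,v):
    R=np.array(p['R']);t=np.array(p['t']);o=-R.T@t
    d=R.T@np.array([(u-p['cx'])/p['fx'],(v-p['cy'])/p['fy'],1]);return o,d
def atz(p,u,v,z):
    o,d=ray(p,u,v);return np.round(o+d*(z-o[2])/d[2],4)
E
python3 - <<'E'
from h import *
s=monitor.read_state();print(s)
for n in ['scene','top']:
    p=optics.camera(n);save(p,n+'0.png');print(n,p['fx'],np.round(-np.array(p['R']).T@np.array(p['t']),3))
    for k in ['stage','stop_face','carriage','vial','knob_grip','loose_cap','beaker_50']:
        for q in optics.pinpoint(k,p)[:3]: print(k,np.round(q['location'],4),round(q['p'],2),proj(p,q['location']))
E
```

```text
pics
{'t': 0.0, 'joint_pos': array([ 1.19241356e+00,  3.00441947e-01,  1.52163633e+00,  1.90776194e-05,
        1.32070608e+00, -6.66260442e-02]), 'joint_vel': array([-0.00091611,  0.00052933,  0.00074368,  0.00034009,  0.00053144,
        0.00063424]), 'effort': array([-2.75212250e-05, -5.43505669e+01, -3.61782289e+01, -6.43255612e-05,
        4.14473412e-03, -1.24641690e-05]), 'ee_pos': array([0.16861925, 0.52324507, 0.23071394]), 'tool_rot': array([ 0.69843377,  0.10936895,  0.69863246, -0.11018796]), 'wrist_force': array([ 0.73926044, -0.29503691,  0.06639698]), 'wrist_torque': array([ 0.01911956, -0.0042498 ,  0.01357149]), 'grip_width': 1.0010748830073248}
scene 424.13605287626865 [-0.048 -0.078  0.566]
stage [0.4965 0.1909 0.0027] 0.8 [np.float64(351.7), np.float64(248.8)]
stop_face [0.5606 0.2904 0.012 ] 0.63 [np.float64(326.5), np.float64(210.0)]
carriage [0.5292 0.2033 0.0107] 0.62 [np.float64(354.8), np.float64(234.1)]
vial [ 0.5822  0.3917 -0.0011] 0.58 [np.float64(294.0), np.float64(194.0)]
vial [0.4292 0.1313 0.0084] 0.58 [np.float64(362.3), np.float64(281.5)]
vial [5.2
[... 336 characters left out ...]
5] 0.58 [np.float64(269.6), np.float64(171.4)]
top 511.52268000271215 [0.468 0.281 0.962]
stage [0.4992 0.1907 0.0007] 0.73 [np.float64(381.0), np.float64(211.1)]
stop_face [0.5571 0.2928 0.0124] 0.58 [np.float64(327.2), np.float64(178.6)]
carriage [0.5289 0.1997 0.0144] 0.55 [np.float64(377.1), np.float64(194.8)]
vial [0.5325 0.2214 0.0182] 0.67 [np.float64(365.5), np.float64(192.4)]
vial [ 0.5247  0.3905 -0.0028] 0.55 [np.float64(275.4), np.float64(195.2)]
vial [ 5.804e-01  3.888e-01 -5.000e-04] 0.43 [np.float64(277.0), np.float64(165.8)]
knob_grip [0.4705 0.228  0.0627] 0.82 [np.float64(362.7), np.float64(225.9)]
beaker_50 [0.6284 0.501  0.0019] 0.86 [np.float64(218.9), np.float64(139.3)]
```

View pics/scene0.png

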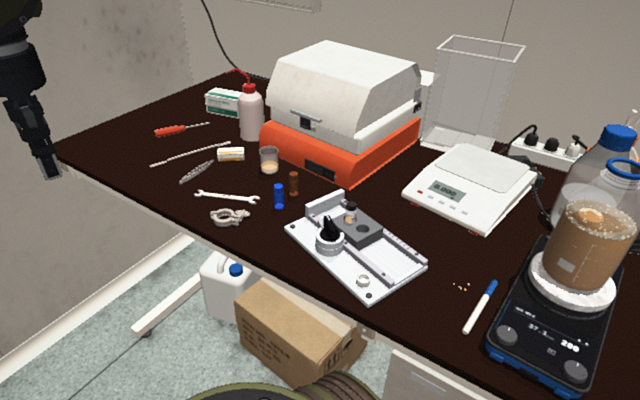

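View pics/top0.png

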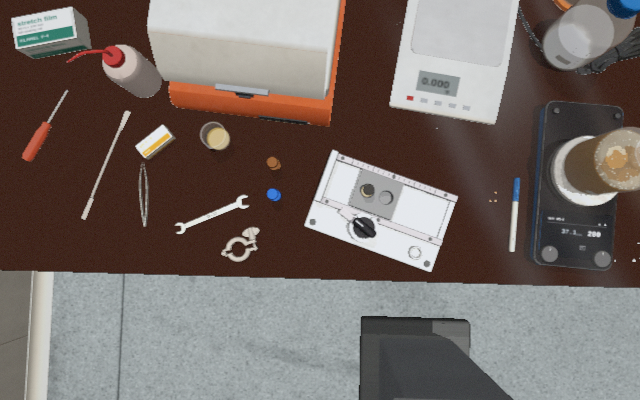

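```bash
python3 - <<'E'
import cv2
a=cv2.imread('pics/top0.png');cv2.imwrite('pics/topc.png',cv2.resize(a[130:290,290:490],None,fx=4,fy=4,interpolation=cv2.INTER_CUBIC)[:600])
a=cv2.imread('pics/scene0.png');cv2.imwrite('pics/scenec.png',cv2.resize(a[160:310,250:450],None,fx=4,fy=4,interpolation=cv2.INTER_CUBIC))
E
```

```text
(no output)
```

View pics/topc.png

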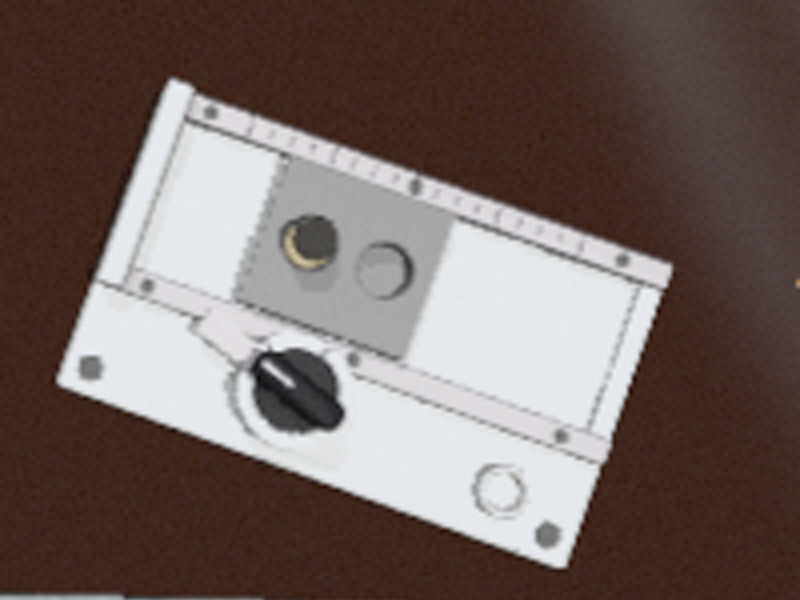

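View pics/scenec.png

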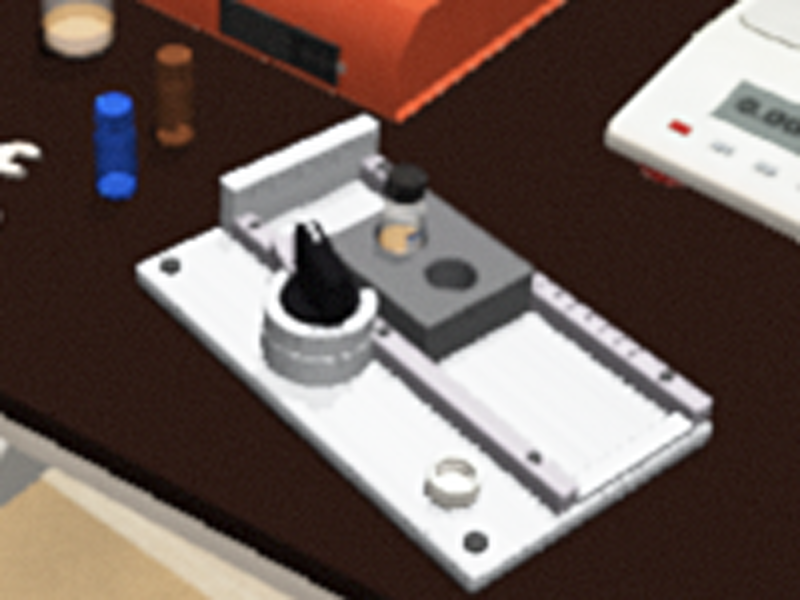

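```bash
python3 - <<'E'
from h import *
from scipy.optimize import least_squares
T=optics.camera('top');S=optics.camera('scene')
def pose(a):
    R=np.array([[np.cos(a[2]),-np.sin(a[2]),0],[np.sin(a[2]),np.cos(a[2]),0],[0,0,1]]);return lambda q:R@np.array(q)/1000+[a[0],a[1],0]
obs=[(T,(-75,125,12),(60/4+290,382/4+130)),(T,(-75,-125,12),(565/4+290,568/4+130)),
(S,(-75,125,12),(138/4+250,265/4+160)),(S,(-75,-125,12),(472/4+250,580/4+160)),(S,(75,-125,12),(711/4+250,425/4+160))]
def f(a): 
    P=pose(a);return np.concatenate([np.array(proj(c,P(q)))-uv for c,q,uv in obs])
s=least_squares(f,[.5,.19,-.3]);print(s.x,np.round(s.fun,1))
P=pose(s.x)
for n,q in [('knob',(-40,21,64)),('stop',(25,110,12)),('cap?',(-55,-80,12))]: print(n,P(q),proj(T,P(q)),proj(S,P(q)))
# carriage rear top edge pixels, top: (452,222),(405,358) crop; front (287,155),(237,297)
Ri=lambda w:(np.array([[np.cos(s.x[2]),np.sin(s.x[2])],[-np.sin(s.x[2]),np.cos(s.x[2])]])@(np.array(w[:2])-s.x[:2])*1000).round(1)
for u,v in [(452,222),(405,358),(287,155),(237,297)]: w=atz(T,u/4+290,v/4+130,.04);print(w,Ri(w))
for u,v in [(533,272),(433,358)]: w=atz(S,u/4+250,v/4+160-0,.04);print('S',w,Ri(w))
np.save('stage.npy',s.x)
# knob, two-view triangulate of wing front tip? cap top of vial
for k in ['knob_grip','vial','carriage','stage','loose_cap']:
  for c in (T,S):
    for q in optics.pinpoint(k,c)[:2]: print(k,np.round(q['location'],4),Ri(q['location']),round(q['p'],2))
E
```

```text
[ 0.5   0.19 -0.3 ] [ 0.2  1.9  2.9 -1.1 -0.7  0.2  3.9 -0.8  2.6 -2.1]
knob [0.46799246 0.22188287 0.064     ] [np.float64(366.2), np.float64(227.4)] [np.float64(331.6), np.float64(226.3)]
stop [0.55639063 0.28769901 0.012     ] [np.float64(330.0), np.float64(179.0)] [np.float64(326.5), np.float64(211.5)]
cap? [0.42381488 0.12982669 0.012     ] [np.float64(414.0), np.float64(252.7)] [np.float64(361.7), np.float64(282.3)]
[0.5451 0.1556 0.04  ] [ 53.3 -19.5]
[0.4833 0.1757 0.04  ] [-11.7 -18.6]
[0.5738 0.2304 0.04  ] [58.6 60.4]
[0.5089 0.2516 0.04  ] [-9.7 61.5]
S [0.5454 0.1526 0.04  ] [ 54.4 -22.3]
S [0.4656 0.1626 0.04  ] [-24.8 -36.3]
knob_grip [0.4664 0.2252 0.0626] [-42.5  23.7] 0.6
knob_grip [0.5633 0.2866 0.0104] [ 31.9 111. ] 0.61
knob_grip [0.4681 0.2291 0.0691] [-42.   27.9] 0.6
vial [0.5812 0.3875 0.0007] [ 19.2 212.7] 0.72
vial [ 5.234e-01  3.937e-01 -3.000e-04] [-37.8 201.5] 0.7
vial [ 0.5225  0.3902 -0.0023] [-37.7 197.9] 0.81
vial [0.5308 0.2215 0.0192] [20.1 39.2] 0.74
carriage [0.5308 0.1995 0.0122] [26.6 18.2] 0.97
carriage [0.5326 0.2012 0.0077] [27.8 20.3] 0.75
stage [0.5003 0.1928 0.0006] [-0.5  2.8] 0.75
stage [0.5334 0.2247 0.0207] [21.7 43. ] 0.67
stage [0.4957 0.1928 0.0048] [-4.9  1.4] 0.62
loose_cap [0.4253 0.1303 0.0155] [-53.7 -79.1] 0.69
loose_cap [0.431  0.1312 0.0119] [-48.5 -76.6] 0.69
loose_cap [0.562  0.2881 0.0093] [ 30.2 112. ] 0.28
```

```bash
sed -i 's/round(p\[.fx.\]\*c\[0\]\/c\[2\]+p\[.cx.\],1)/float(p["fx"]*c[0]\/c[2]+p["cx"])/; s/round(p\[.fy.\]\*c\[1\]\/c\[2\]+p\[.cy.\],1)/float(p["fy"]*c[1]\/c[2]+p["cy"])/' h.py; grep c/ h.py; python3 - <<'E'
from h import *
from scipy.optimize import least_squares
T=optics.camera('top');S=optics.camera('scene')
def pose(a):
    R=np.array([[np.cos(a[2]),-np.sin(a[2]),0],[np.sin(a[2]),np.cos(a[2]),0],[0,0,1]]);return lambda q:R@np.array(q)/1000+[a[0],a[1],0]
obs=[(T,(-75,125,12),(60/4+290,382/4+130)),(T,(-75,-125,12),(565/4+290,568/4+130)),
(S,(-75,125,12),(138/4+250,265/4+160)),(S,(-75,-125,12),(472/4+250,580/4+160)),(S,(75,-125,12),(711/4+250,425/4+160))]
def f(a,o=obs): 
    P=pose(a);return np.concatenate([np.array(proj(c,P(q)))-uv for c,q,uv in o])
for o in (obs,obs[:2],obs[2:]):
  s=least_squares(f,[.5,.19,-.3],args=(o,),x_scale=[.01,.01,.01],xtol=1e-12,ftol=1e-12);print(s.x,np.round(s.fun,1))
s=least_squares(f,[.5,.19,-.3],args=(obs,),x_scale=[.01,.01,.01])
P=pose(s.x)
Ri=lambda w:(np.array([[np.cos(s.x[2]),np.sin(s.x[2])],[-np.sin(s.x[2]),np.cos(s.x[2])]])@(np.array(w[:2])-s.x[:2])*1000).round(1)
for n,q in [('knob',(-40,21,75)),('stop',(25,110,12))]: print(n,P(q),proj(T,P(q)),proj(S,P(q)))
for u,v in [(452,222),(405,358),(287,155),(237,297)]: w=atz(T,u/4+290,v/4+130,.04);print(w,Ri(w))
for u,v in [(533,272),(433,335)]: w=atz(S,u/4+250,v/4+160-0,.04);print('S',w,Ri(w))
np.save('stage.npy',s.x)
# overlays
for c,n in((T,'t'),(S,'s')):
    im=cv2.resize(c['pixels'],None,fx=3,fy=3)
    def poly(pts,col):
        cv2.polylines(im,[np.array([[(a+.5)*3 for a in proj(c,P(q))] for q in pts],np.int32)],True,col,1)
    poly([(-75,-125,12),(75,-125,12),(75,125,12),(-75,125,12)],(0,0,255))
    poly([(-11.5,-125,26),(61.5,-125,26),(61.5,110,26),(-11.5,110,26)],(0,200,0))
    poly([(-40+15*np.cos(t),21+15*np.sin(t),64) for t in np.arange(0,6.2,.2)],(255,0,255))
    x0,y0=(280,130) if n=='t' else (250,160)
    cv2.imwrite(f'pics/ov_{n}.png',im[y0*3:y0*3+480,x0*3:x0*3+600])
E
```

```text
[ 0.49879981  0.19106943 -0.33111316] [-0.9  0.1  0.3  1.2 -0.6 -0.9  0.3 -0.4  1.4 -0.3]
[ 0.50010277  0.19085519 -0.32691507] [-0.7 -0.3  0.7  0.2]
[ 0.4975409   0.19117544 -0.33146016] [-1.  -0.6 -0.1  0.   1.   0.1]
knob [0.46779958 0.22393257 0.075     ] [365.4472102018941, 227.54413035629915] [330.7957578611592, 221.33756368919154]
stop [0.55820238 0.28696695 0.012     ] [330.3711250239156, 178.06824872351734] [327.21930184392124, 211.15792036444068]
[0.5451 0.1556 0.04  ] [ 55.3 -18.5]
[0.4833 0.1757 0.04  ] [ -9.7 -19.6]
[0.5738 0.2304 0.04  ] [58.1 61.6]
[0.5089 0.2516 0.04  ] [-10.1  60.5]
S [0.5454 0.1526 0.04  ] [ 56.6 -21.2]
S [0.479 0.17  0.04 ] [-11.9 -26.4]
```

View pics/ov_t.png

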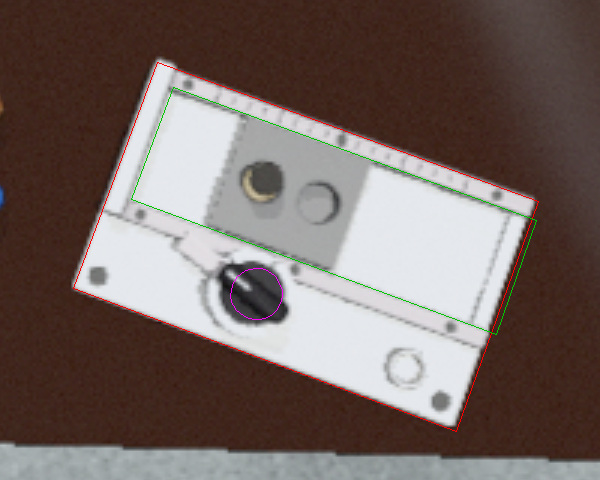

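View pics/ov_s.png

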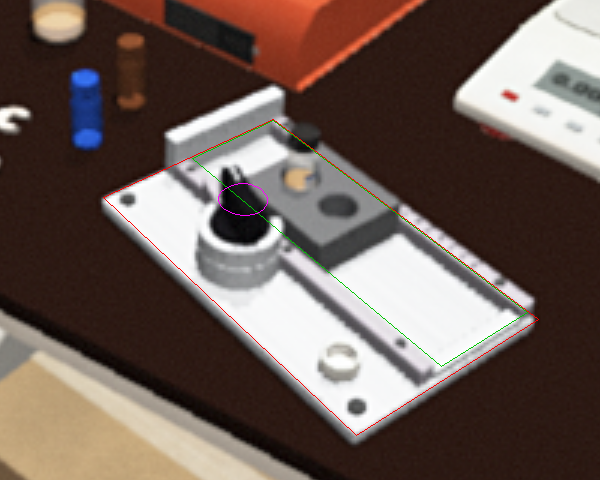

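```bash
cat >> h.py <<'E'
ST=np.load('stage.npy') if __import__('os').path.exists('stage.npy') else None
def P(x,y,z):
    a=ST[2];return np.array([ST[0]+(np.cos(a)*x-np.sin(a)*y)/1000,ST[1]+(np.sin(a)*x+np.cos(a)*y)/1000,z/1000])
def Q(w):
    a=ST[2];d=(np.array(w[:2])-ST[:2])*1000;return np.array([np.cos(a)*d[0]+np.sin(a)*d[1],-np.sin(a)*d[0]+np.cos(a)*d[1],w[2]*1000]).round(1)
def plan(target,yaw):
    """yaw: desired world angle (deg) of tool y; prints shift (tool axes, /0.12) and turn (/90deg)"""
    s=monitor.read_state();q=s['tool_rot'];R=Ro.from_quat([q[1],q[2],q[3],q[0]])
    x=np.array([0,0,-1.]);y=np.array([np.cos(np.radians(yaw)),np.sin(np.radians(yaw)),0]);Rt=Ro.from_matrix(np.c_[x,y,np.cross(x,y)])
    print('shift',np.round(R.inv().apply(np.array(target)-s['ee_pos'])/.12,3),'turn',np.round((R.inv()*Rt).as_rotvec()/(np.pi/2),3),'after-turn axes shift',np.round(Rt.inv().apply(np.array(target)-s['ee_pos'])/.12,3))
def st():
    s=monitor.read_state();q=s['tool_rot'];M=Ro.from_quat([q[1],q[2],q[3],q[0]]).as_matrix()
    print('t',round(s['t'],2),'ee',np.round(s['ee_pos'],4),'stage',Q(s['ee_pos']),'yaw_y',round(np.degrees(np.arctan2(M[1,1],M[0,1])),1),'tilt',np.round(M[:2,0],3),'F',np.round(s['wrist_force'],1),'T',np.round(s['wrist_torque'],2),'g',round(s['grip_width'],2),'q',np.round(s['joint_pos'],2))
E
python3 - <<'E'
from h import *
st();a=np.degrees(ST[2]);print(a)
t=P(28,-45,100)
for y in (a,a+180): plan(t,y)
E
```

```text
t 1.5 ee [0.1687 0.5235 0.2313] stage [-420.2  207.   231.3] yaw_y 72.1 tilt [-0.  0.] F [ 0.4 -0.6 -0.4] T [-0.01  0.01 -0.01] g 1.0 q [ 1.19  0.3   1.52  0.    1.32 -0.07]
-18.971386608280092
shift [ 1.094 -2.172  3.694] turn [ 1.012 -0.    -0.   ] after-turn axes shift [1.094 3.735 2.1  ]
shift [ 1.094 -2.172  3.694] turn [-0.988  0.    -0.   ] after-turn axes shift [ 1.094 -3.735 -2.1  ]
```

Call:
move_arm(
  rows=[
    [[0, -0.217, 0.369], [0, 0, 0], 1],
    [[0, -0.217, 0.369], [0, 0, 0], 1],
    [[0, -0.217, 0.369], [0, 0, 0], 1],
    [[0, -0.217, 0.369], [0, 0, 0], 1],
    [[0, -0.217, 0.369], [0, 0, 0], 1],
    [[0, -0.217, 0.369], [0, 0, 0], 1],
    [[0, -0.217, 0.369], [0, 0, 0], 1],
    [[0, -0.217, 0.369], [0, 0, 0], 1],
    [[0, -0.217, 0.369], [0, 0, 0], 1],
    [[0, -0.217, 0.369], [0, 0, 0], 1],
    [[0, 0, 0], [0.101, 0, 0], 1],
    [[0, 0, 0], [0.101, 0, 0], 1],
    [[0, 0, 0], [0.101, 0, 0], 1],
    [[0, 0, 0], [0.101, 0, 0], 1],
    [[0, 0, 0], [0.101, 0, 0], 1],
    [[0, 0, 0], [0.101, 0, 0], 1],
    [[0, 0, 0], [0.101, 0, 0], 1],
    [[0, 0, 0], [0.101, 0, 0], 1],
    [[0, 0, 0], [0.101, 0, 0], 1],
    [[0, 0, 0], [0.101, 0, 0], 1],
  ],
  force=60,
)

```text
t: 4.0
ee_pos: [0.5103, 0.1398, 0.2313]
tool_rot: [0.41, 0.576, 0.41, -0.576]
wrist_force: [0.1, -0.5, 0.1]
grip_width: -0.003
```

```bash
python3 - <<'E'
from h import *
st();a=np.degrees(ST[2])
plan(P(28,-50,100),a)
s=monitor.read_state();w=optics.camera('wrist');save(w,'w1.png')
q=s['tool_rot'];M=np.eye(4);M[:3,:3]=Ro.from_quat([q[1],q[2],q[3],q[0]]).as_matrix();M[:3,3]=s['ee_pos']
C=M@np.array(w['hand_eye']);Ci=np.linalg.inv(C);w['R']=Ci[:3,:3];w['t']=Ci[:3,3]
im=w['pixels'].copy()
for pts in ([(-75,-125,12),(75,-125,12),(75,125,12),(-75,125,12)],[(-11.5,-125,26),(61.5,-125,26),(61.5,110,26),(-11.5,110,26)],[(-40+15*np.cos(t),21+15*np.sin(t),75) for t in np.arange(0,6.2,.2)]):
    cv2.polylines(im,[np.array([proj(w,P(*q)) for q in pts],np.int32)],True,(0,0,255),1)
cv2.imwrite('pics/w1o.png',im)
for k in ['knob_grip','carriage','stop_face','stage','vial']:
    for g in optics.pinpoint(k,w)[:2]: print(k,Q(g['location']),round(g['p'],2))
E
```

```text
t 4.0 ee [0.5103 0.1398 0.2313] stage [ 27.5 -44.8 231.3] yaw_y -19.1 tilt [0. 0.] F [ 0.1 -0.5  0.1] T [-0.06  0.02  0.02] g -0.0 q [0.2  0.25 1.58 0.   1.31 0.53]
shift [1.094 0.004 0.044] turn [-0.001 -0.    -0.   ] after-turn axes shift [1.094 0.004 0.044]
knob_grip [-39.2  20.9  66.9] 0.83
carriage [29.4 23.3 11.1] 0.74
stop_face [ 23.8 113.4   6.2] 0.73
stage [22.9 24.1 11.5] 0.72
stage [ 2.5  2.6 -2.4] 0.6
vial [25.2 37.5 20. ] 0.62
```

View pics/w1o.png

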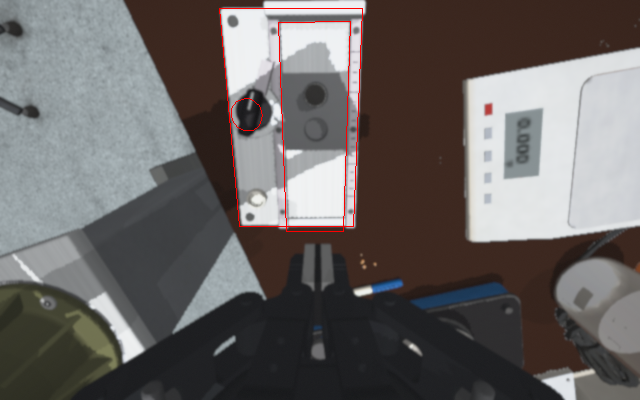

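Call:
move_arm(
  rows=[
    [[0.3, 0, 0.044], [0, 0, 0], 1],
    [[0.3, 0, 0], [0, 0, 0], 1],
    [[0.3, 0, 0], [0, 0, 0], 1],
    [[0.3, 0, 0], [0, 0, 0], 1],
    [[0.2, 0, 0], [0, 0, 0], 1],
    [[0.15, 0, 0], [0, 0, 0], 1],
    [[0.1, 0, 0], [0, 0, 0], 1],
    [[0.07, 0, 0], [0, 0, 0], 1],
    [[0, 0, 0], [0, 0, 0], 1],
  ],
)

```text
t: 5.42
ee_pos: [0.5086, 0.1348, 0.0248]
tool_rot: [-0.412, -0.575, -0.412, 0.575]
wrist_force: [0.1, 0.1, 0.9]
grip_width: 0.0
```

```bash
python3 - <<'E'
from h import *
st();a=np.degrees(ST[2])
plan(P(27,19,24),a)
p=optics.camera('scene');save(p,'s2.png');cv2.imwrite('pics/s2c.png',cv2.resize(p['pixels'][160:310,250:450],None,fx=4,fy=4))
print(np.round(optics.camera('wrist')['hand_eye'],3))
E
```

```text
t 5.42 ee [0.5086 0.1348 0.0248] stage [ 27.6 -50.   24.8] yaw_y -18.8 tilt [-0. -0.] F [0.1 0.1 0.9] T [-0.01 -0.01  0.02] g 0.0 q [ 0.19  0.52  1.76 -0.    0.87  0.52]
shift [ 0.006 -0.002 -0.575] turn [0.002 0.    0.   ] after-turn axes shift [ 0.006 -0.005 -0.575]
[[ 0.001 -0.322  0.947 -0.143]
 [ 1.     0.001 -0.     0.001]
 [-0.001  0.947  0.322 -0.083]
 [ 0.     0.     0.     1.   ]]
```

View pics/s2c.png

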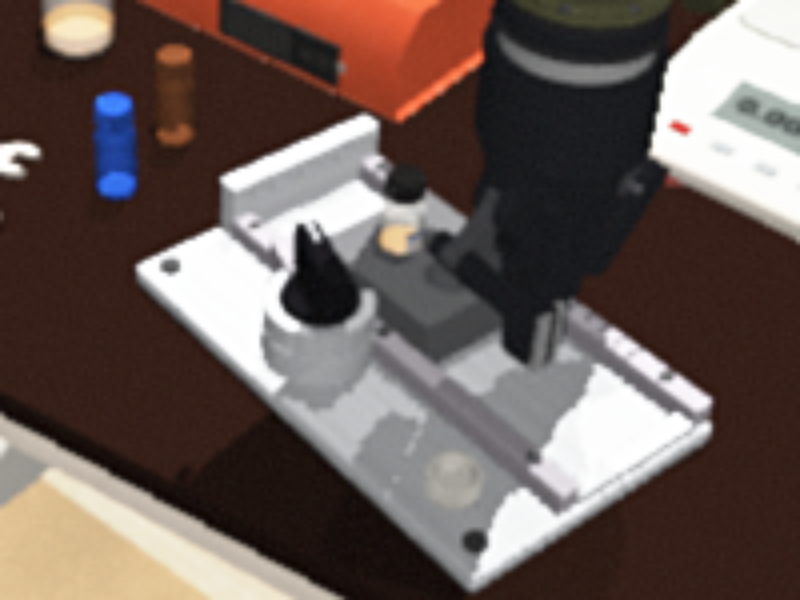

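Call:
move_arm(
  rows=[
    [[0, 0, -0.06], [0, 0, 0], 1],
    [[0, 0, -0.05], [0, 0, 0], 1],
    [[0, 0, -0.03], [0, 0, 0], 1],
    [[0, 0, -0.03], [0, 0, 0], 1],
    [[0, 0, -0.04], [0, 0, 0], 1],
    [[0, 0, -0.04], [0, 0, 0], 1],
    [[0, 0, -0.04], [0, 0, 0], 1],
    [[0, 0, -0.04], [0, 0, 0], 1],
    [[0, 0, -0.04], [0, 0, 0], 1],
    [[0, 0, -0.04], [0, 0, 0], 1],
    [[0, 0, -0.04], [0, 0, 0], 1],
    [[0, 0, -0.03], [0, 0, 0], 1],
    [[0, 0, -0.02], [0, 0, 0], 1],
  ],
)

```text
t: 7.15
ee_pos: [0.528, 0.1918, 0.0249]
tool_rot: [0.412, 0.575, 0.412, -0.575]
wrist_force: [-0.4, -2.7, 1.7]
grip_width: -0.003
```

```bash
python3 - <<'E'
from h import *
st();a=np.degrees(ST[2])
plan(P(27,19,24),a)
p=optics.camera('scene');save(p,'s3.png');cv2.imwrite('pics/s3c.png',cv2.resize(p['pixels'][160:310,250:450],None,fx=4,fy=4))
E
```

```text
t 7.15 ee [0.528  0.1918 0.0249] stage [27.3 10.2 24.9] yaw_y -18.8 tilt [ 0. -0.] F [-0.4 -2.7  1.7] T [-0.48  0.18 -0.03] g -0.0 q [ 0.28  0.58  1.65 -0.    0.91  0.61]
shift [ 0.007 -0.003 -0.074] turn [ 0.002 -0.    -0.   ] after-turn axes shift [ 0.007 -0.003 -0.074]
```

View pics/s3c.png

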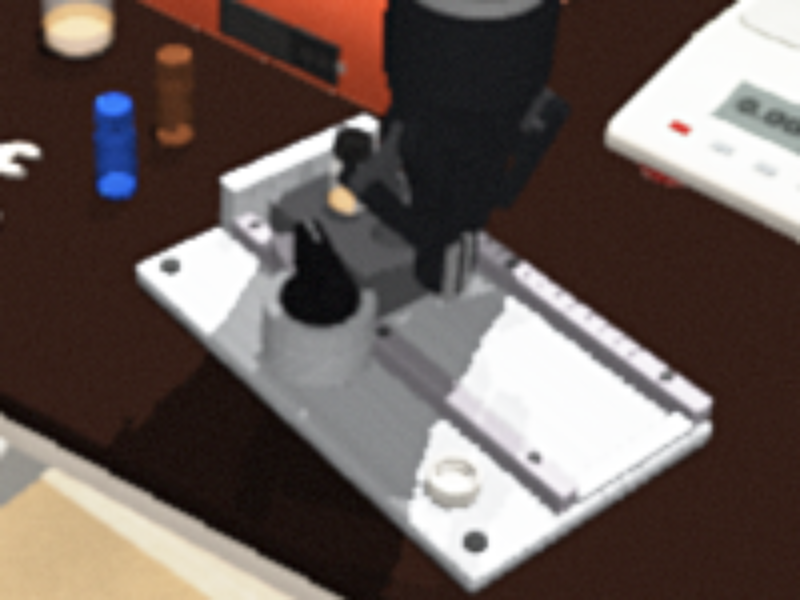

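Pushing with ~2.7 N, as expected, with the vial upright. I'll creep on until the force rises.

Call:
move_arm(
  rows=[
    [[0, 0, -0.02], [0, 0, 0], 1],
    [[0, 0, -0.02], [0, 0, 0], 1],
    [[0, 0, -0.02], [0, 0, 0], 1],
    [[0, 0, -0.01], [0, 0, 0], 1],
  ],
)

```text
t: 7.7
ee_pos: [0.5306, 0.1997, 0.0249]
tool_rot: [0.412, 0.575, 0.412, -0.575]
wrist_force: [-1.6, -3.1, 1.8]
grip_width: -0.0
```

```bash
python3 -c "
from h import *
st()"
```

```text
t 7.7 ee [0.5306 0.1997 0.0249] stage [27.3 18.5 24.9] yaw_y -18.8 tilt [ 0. -0.] F [-1.6 -3.1  1.8] T [-0.45  0.2  -0.03] g -0.0 q [ 0.3   0.59  1.64 -0.    0.92  0.62]
```

Call:
move_arm(
  rows=[
    [[0, 0, -0.01], [0, 0, 0], 1],
    [[0, 0, -0.01], [0, 0, 0], 1],
  ],
)

```text
t: 7.95
ee_pos: [0.5314, 0.2019, 0.0249]
tool_rot: [-0.412, -0.575, -0.412, 0.575]
wrist_force: [-0.8, -3.2, 2.1]
grip_width: 0.004
```

Call:
move_arm(
  rows=[
    [[0, 0, -0.01], [0, 0, 0], 1],
    [[0, 0, -0.01], [0, 0, 0], 1],
  ],
)

```text
t: 8.2
ee_pos: [0.5316, 0.2025, 0.0248]
tool_rot: [-0.412, -0.574, -0.411, 0.576]
wrist_force: [-8.2, -22.3, 11.6]
grip_width: -0.003
```

Call:
move_arm(
  rows=[
    [[0, 0, -0.01], [0, 0, 0], 1],
  ],
)

```text
t: 8.32
ee_pos: [0.5316, 0.2026, 0.0248]
tool_rot: [-0.412, -0.573, -0.411, 0.577]
wrist_force: [-12.9, -33.1, 16.5]
grip_width: -0.002
```

Call:
move_arm(
  rows=[
    [[0, 0, 0.05], [0, 0, 0], 1],
    [[0, 0, 0.15], [0, 0, 0], 1],
    [[-0.2, 0, 0.1], [0, 0, 0], 1],
    [[-0.4, 0, 0], [0, 0, 0], 1],
    [[-0.4, 0, 0], [0, 0, 0], 1],
    [[-0.4, 0, 0], [0, 0, 0], 1],
    [[0, 0, 0], [0, 0, 0], 0],
  ],
)

```text
t: 9.2
ee_pos: [0.522, 0.171, 0.1965]
tool_rot: [0.413, 0.577, 0.411, -0.573]
wrist_force: [0.1, -0.4, -1.0]
grip_width: 0.197
```

```bash
cat >> h.py <<'E'
def wrist():
    s=monitor.read_state();w=optics.camera('wrist')
    q=s['tool_rot'];M=np.eye(4);M[:3,:3]=Ro.from_quat([q[1],q[2],q[3],q[0]]).as_matrix();M[:3,3]=s['ee_pos']
    Ci=np.linalg.inv(M@np.array(w['hand_eye']));w['R']=Ci[:3,:3];w['t']=Ci[:3,3];return w
E
python3 - <<'E'
from h import *
st();a=np.degrees(ST[2])
w=wrist();save(w,'w4.png')
T=optics.camera('top');S=optics.camera('scene')
for n,c in(('w',w),('T',T),('S',S)):
  for k in ['knob_grip','carriage','vial']:
    for g in optics.pinpoint(k,c)[:2]: print(n,k,np.round(g['location'],4),Q(g['location']),round(g['p'],2))
cv2.imwrite('pics/t4c.png',cv2.resize(T['pixels'][130:280,290:490],None,fx=4,fy=4))
cv2.imwrite('pics/s4c.png',cv2.resize(S['pixels'][160:310,250:450],None,fx=4,fy=4))
plan(P(-40,22,110),a-20)
E
```

```text
t 9.2 ee [0.522  0.171  0.1965] stage [ 28.5 -11.4 196.5] yaw_y -18.8 tilt [0.007 0.002] F [ 0.1 -0.4 -1. ] T [-0.02  0.07 -0.01] g 0.2 q [0.25 0.33 1.57 0.   1.24 0.58]
w knob_grip [0.4709 0.227  0.065 ] [-38.1  24.9  65. ] 0.79
w carriage [0.5441 0.2523 0.0128] [22.9 72.6 12.8] 0.86
w vial [0.5537 0.2668 0.0191] [27.3 89.5 19.1] 0.66
T carriage [0.5442 0.2458 0.015 ] [25.1 66.5 15. ] 0.92
T vial [0.5513 0.2716 0.0183] [23.5 93.2 18.3] 0.64
T vial [ 0.5245  0.3898 -0.0008] [-40.3 196.3  -0.8] 0.53
S knob_grip [0.4693 0.2263 0.0632] [-39.4  23.7  63.2] 0.59
S carriage [0.5474 0.2467 0.0113] [27.9 68.4 11.3] 0.63
S vial [0.5487 0.2682 0.0193] [22.1 89.2 19.3] 0.66
S vial [0.5231 0.3872 0.0006] [-40.8 193.4   0.6] 0.57
shift [ 0.689 -0.56  -0.283] turn [0.225 0.    0.   ] after-turn axes shift [ 0.689 -0.623 -0.071]
```

View pics/w4.png

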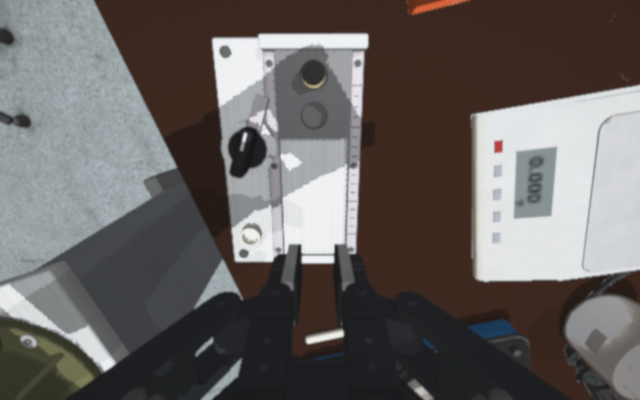

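View pics/s4c.png

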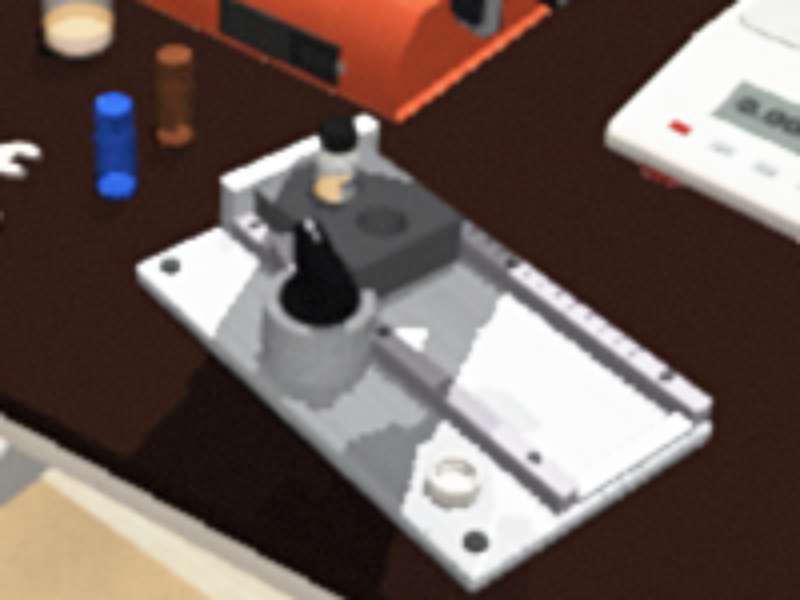

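View pics/t4c.png

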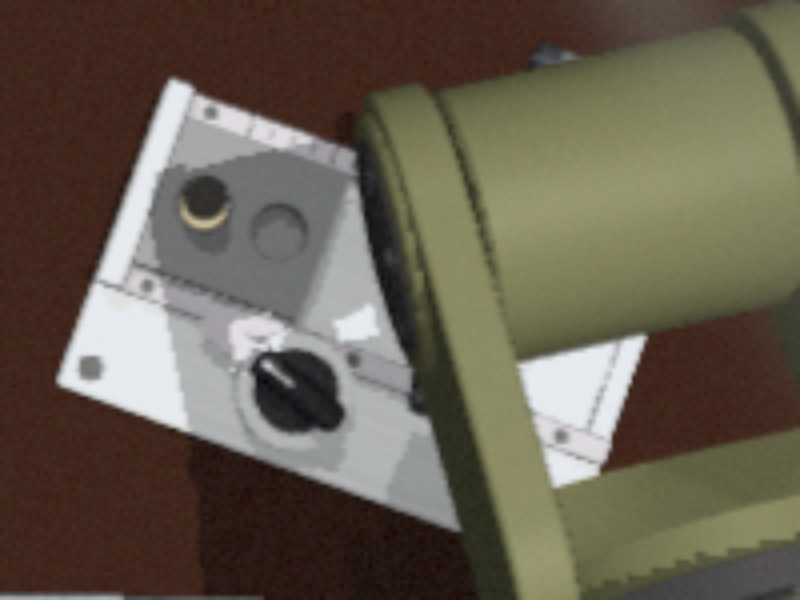

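Call:
move_arm(
  rows=[
    [[0, -0.28, -0.146], [0.05, 0, 0], 0.3],
    [[0, -0.288, -0.146], [0.05, 0, 0], 0.3],
    [[0, 0, 0], [0.06, 0, 0], 0.3],
    [[0.2, 0, 0], [0.064, 0, 0], 0.3],
    [[0.2, 0, 0], [0, 0, 0], 0.3],
    [[0.15, 0, 0], [0, 0, 0], 0.3],
    [[0, 0, 0], [0, 0, 0], 0.3],
  ],
)

```text
t: 10.68
ee_pos: [0.4694, 0.2281, 0.1259]
tool_rot: [-0.305, -0.637, -0.305, 0.639]
wrist_force: [0.4, 0.1, 0.6]
grip_width: 0.697
```

```bash
python3 - <<'E'
from h import *
st();a=np.degrees(ST[2])
w=wrist();save(w,'w5.png')
S=optics.camera('scene')
for n,c in(('w',w),('S',S)):
  for k in ['knob_grip']:
    for g in optics.pinpoint(k,c)[:2]: print(n,k,np.round(g['location'],4),Q(g['location']),round(g['p'],2))
cv2.imwrite('pics/s5c.png',cv2.resize(S['pixels'][160:310,250:450],None,fx=4,fy=4))
print(proj(w,P(-39.7,23.6,75)),[proj(w,P(-39.7+d*np.cos(1.222),23.6+d*np.sin(1.222),75)) for d in(-23,23)])
plan(P(-39.7,23.6,50),a-20)
E
```

```text
t 10.68 ee [0.4694 0.2281 0.1259] stage [-39.8  25.5 125.9] yaw_y -38.9 tilt [-0.002 -0.001] F [0.4 0.1 0.6] T [ 0.02 -0.04  0.07] g 0.7 q [0.38 0.35 1.71 0.   1.08 1.06]
w knob_grip [0.4697 0.2226 0.0676] [-37.8  20.4  67.6] 0.68
S knob_grip [0.4669 0.2265 0.066 ] [-41.7  23.1  66. ] 0.7
S knob_grip [ 4.994e-01  1.904e-01 -4.000e-04] [ 0.8 -0.4 -0.4] 0.37
[317.7319390966491, 223.51793556315263] [[317.66027043450543, 252.50677606384366], [317.808874421357, 192.39881333988976]]
shift [0.649 0.002 0.022] turn [ 0.001 -0.001 -0.   ] after-turn axes shift [0.649 0.002 0.021]
```

View pics/w5.png

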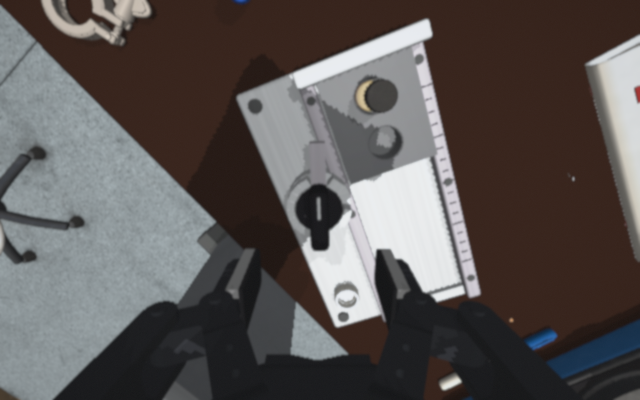

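View pics/s5c.png

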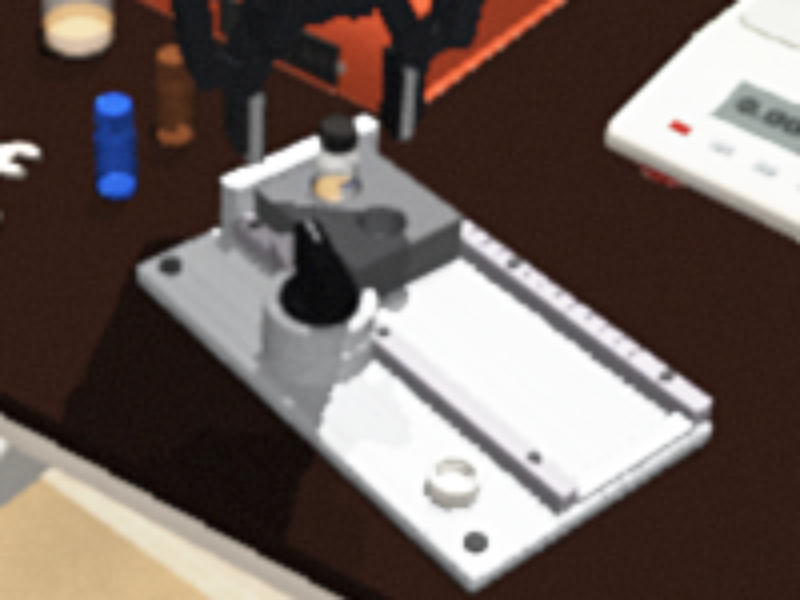

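Call:
move_arm(
  rows=[
    [[0.2, 0.002, 0.01], [0, 0, 0], 0.3],
    [[0.2, 0, 0], [0, 0, 0], 0.3],
    [[0.15, 0, 0], [0, 0, 0], 0.3],
    [[0.09, 0, 0], [0, 0, 0], 0.3],
    [[0, 0, 0], [0, 0, 0], 0.3],
  ],
)

```text
t: 11.5
ee_pos: [0.4694, 0.2272, 0.0501]
tool_rot: [-0.305, -0.638, -0.305, 0.638]
wrist_force: [0.7, 0.2, 0.1]
grip_width: 0.7
```

```bash
python3 - <<'E'
from h import *
st()
w=wrist();save(w,'w6.png')
S=optics.camera('scene')
cv2.imwrite('pics/s6c.png',cv2.resize(S['pixels'][160:310,250:450],None,fx=4,fy=4))
E
```

```text
t 11.5 ee [0.4694 0.2272 0.0501] stage [-39.6  24.6  50.1] yaw_y -38.9 tilt [-0. -0.] F [0.7 0.2 0.1] T [-0.01  0.01 -0.01] g 0.7 q [0.38 0.47 1.76 0.   0.92 1.06]
```

View pics/w6.png

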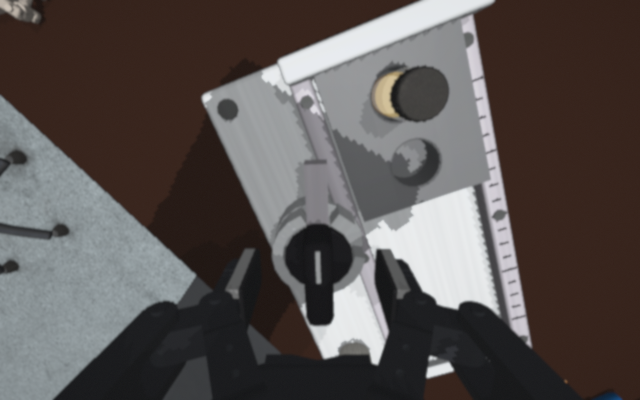

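View pics/s6c.png

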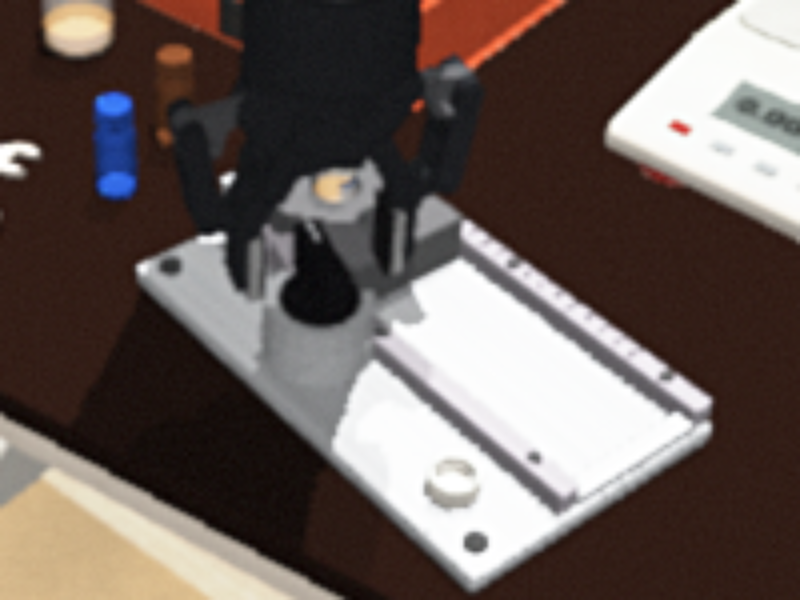

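```bash
python3 - <<'E'
from h import *
w=wrist();s=monitor.read_state()['ee_pos']
for v in (225,312,322,325): 
    g=atz(w,318.5,v,.075);print(v,Q(g),np.round((Q(g)-Q(s))[:2]@[np.cos(1.222),np.sin(1.222)],1))
for v in (325,): 
    g=atz(w,318.5,v,.047);print(v,Q(g),np.round((Q(g)-Q(s))[:2]@[np.cos(1.222),np.sin(1.222)],1))
# second: circular collar centre px (316,258)? z=.047
g=atz(w,318,256,.047);print(Q(g))
g=atz(w,318.5,250,.075)
print([proj(w,P(-39.6+d*np.cos(1.222),24.6+d*np.sin(1.222),75)) for d in (-23,0,23)])
cv2.imwrite('pics/w6c.png',cv2.resize(w['pixels'][180:350,240:400],None,fx=3.5,fy=3.5))
E
```

```text
225 [-27.8  53.3  75. ] 30.6
312 [-43.2  10.4  75. ] -15.0
322 [-45.2   4.9  75. ] -20.8
325 [-45.8   3.2  75. ] -22.6
325 [-54.2 -20.3  47. ] -47.6
[-38.5  24.1  47. ]
[[315.5613779991112, 326.2266713778836], [315.55626930974984, 286.2157657007413], [315.5505870229974, 241.71248448660086]]
```

View pics/w6c.png

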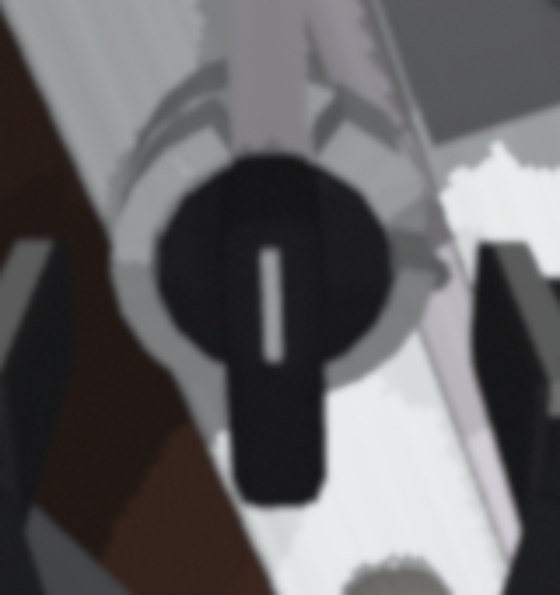

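Call:
move_arm(
  rows=[
    [[0, 0, 0], [0, 0, 0], 1],
    [[0, 0, 0], [0, 0, 0], 1],
    [[0, 0, 0], [0, 0, 0], 1],
    [[0, 0, 0], [0, 0, 0], 1],
    [[0, 0, 0], [0, 0, 0], 1],
    [[0, 0, 0], [0, 0, 0], 1],
    [[0, 0, 0], [0, 0, 0], 1],
  ],
  force=60,
)

```text
t: 12.52
ee_pos: [0.4697, 0.2271, 0.0505]
tool_rot: [0.305, 0.638, 0.305, -0.638]
wrist_force: [0.7, -3.8, 5.4]
grip_width: 0.153
```

```bash
python3 -c "
from h import *
st()"
```

```text
t 12.53 ee [0.4697 0.2271 0.0505] stage [-39.2  24.6  50.5] yaw_y -38.9 tilt [ 0.001 -0.   ] F [ 0.7 -3.8  5.4] T [-0.7  -0.1   0.03] g 0.15 q [ 0.38  0.47  1.76 -0.    0.92  1.06]
```

Call:
move_arm(
  rows=[
    [[-0.03, 0, 0], [0, 0, 0], 1],
    [[-0.04, 0, 0], [0, 0, 0], 1],
    [[-0.04, 0, 0], [0, 0, 0], 1],
    [[-0.03, 0, 0], [0, 0, 0], 1],
    [[-0.015, 0, 0], [0, 0, 0], 1],
    [[0, 0, 0], [0, 0, 0], 1],
  ],
)

```text
t: 13.28
ee_pos: [0.4696, 0.2271, 0.0688]
tool_rot: [0.305, 0.638, 0.305, -0.638]
wrist_force: [3.5, -4.1, 0.2]
grip_width: 0.15
```

```bash
python3 - <<'E'
from h import *
st()
w=wrist();save(w,'w7.png')
S=optics.camera('scene')
cv2.imwrite('pics/s7c.png',cv2.resize(S['pixels'][160:310,250:450],None,fx=4,fy=4))
E
```

```text
t 13.28 ee [0.4696 0.2271 0.0688] stage [-39.3  24.5  68.8] yaw_y -38.9 tilt [ 0. -0.] F [ 3.5 -4.1  0.2] T [-0.68 -0.57  0.02] g 0.15 q [ 0.38  0.44  1.75 -0.    0.95  1.06]
```

View pics/w7.png

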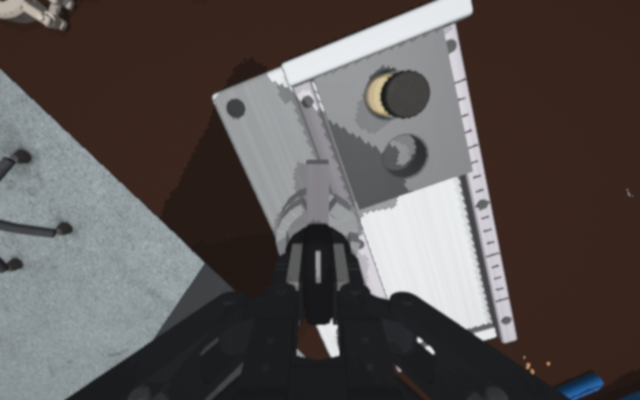

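View pics/s7c.png

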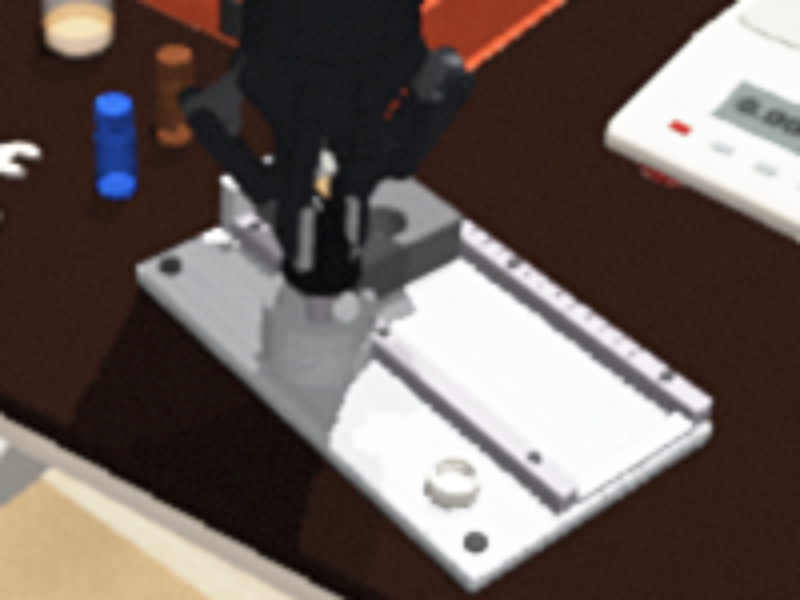

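Call:
move_arm(
  rows=[
    [[0, 0, 0], [0.05, 0, 0], 1],
    [[0, 0, 0], [0.06, 0, 0], 1],
    [[0, 0, 0], [0.06, 0, 0], 1],
    [[0, 0, 0], [0.06, 0, 0], 1],
    [[0, 0, 0], [0.06, 0, 0], 1],
    [[0, 0, 0], [0.05, 0, 0], 1],
    [[0, 0, 0], [0, 0, 0], 1],
  ],
)

```text
t: 14.25
ee_pos: [0.47, 0.2265, 0.0688]
tool_rot: [0.126, 0.696, 0.125, -0.696]
wrist_force: [5.6, -8.6, -1.4]
grip_width: 0.158
```

```bash
python3 - <<'E'
from h import *
st()
S=optics.camera('scene')
cv2.imwrite('pics/s8c.png',cv2.resize(S['pixels'][160:310,250:450],None,fx=4,fy=4))
E
```

```text
t 14.25 ee [0.47   0.2265 0.0688] stage [-38.8  24.2  68.8] yaw_y -69.6 tilt [ 0.001 -0.001] F [ 5.6 -8.6 -1.4] T [-1.63 -1.19 -0.03] g 0.16 q [ 0.38  0.44  1.75 -0.    0.95  1.6 ]
```

View pics/s8c.png

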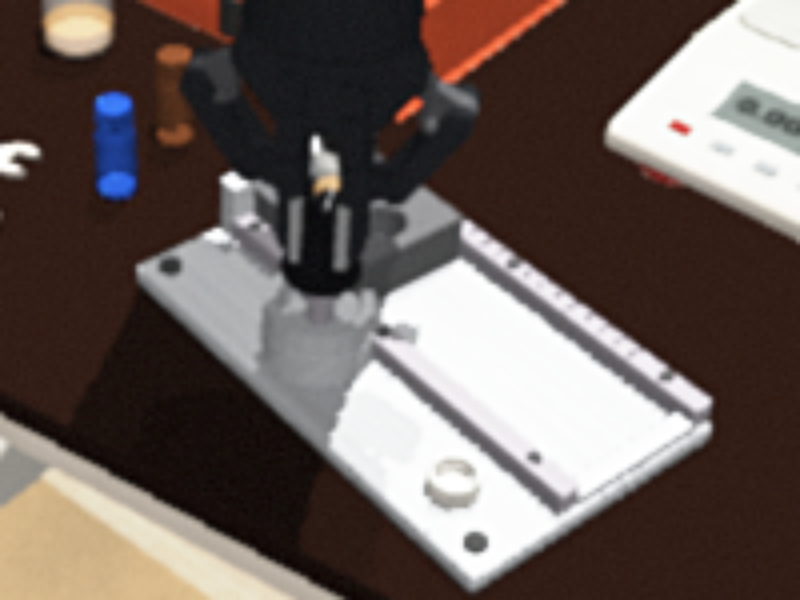

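Call:
move_arm(
  rows=[
    [[0, 0.005, 0], [0.06, 0, 0], 1],
    [[0, 0, 0], [0.06, 0, 0], 1],
    [[0, 0, 0], [0.06, 0, 0], 1],
    [[0, 0, 0], [0.06, 0, 0], 1],
    [[0, 0, 0], [0.06, 0, 0], 1],
    [[0, 0, 0], [0.06, 0, 0], 1],
    [[0, 0, 0], [0.05, 0, 0], 1],
    [[0, 0, 0], [0.025, 0, 0], 1],
    [[0, 0, 0], [0, 0, 0], 1],
  ],
)

```text
t: 15.42
ee_pos: [0.4701, 0.2256, 0.0688]
tool_rot: [-0.114, 0.698, -0.116, -0.697]
wrist_force: [4.5, -11.7, 1.4]
grip_width: 0.148
```

```bash
python3 - <<'E'
from h import *
st()
S=optics.camera('scene')
cv2.imwrite('pics/s9c.png',cv2.resize(S['pixels'][160:310,250:450],None,fx=4,fy=4))
w=wrist();save(w,'w9.png')
E
```

```text
t 15.43 ee [0.4701 0.2256 0.0688] stage [-38.4  23.3  68.8] yaw_y -108.7 tilt [ 0.001 -0.002] F [  4.5 -11.7   1.4] T [-2.24 -1.01  0.03] g 0.15 q [ 0.38  0.44  1.75 -0.    0.95  2.28]
```

View pics/s9c.png

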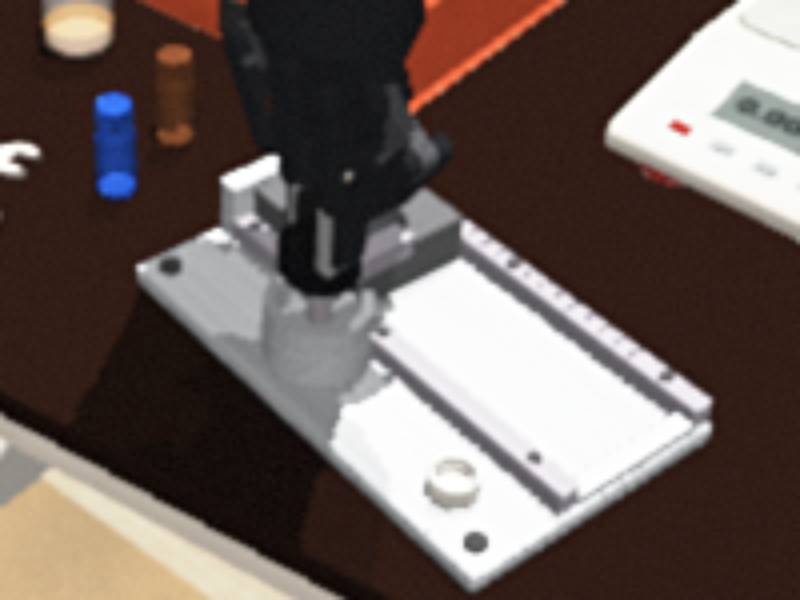

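View pics/w9.png

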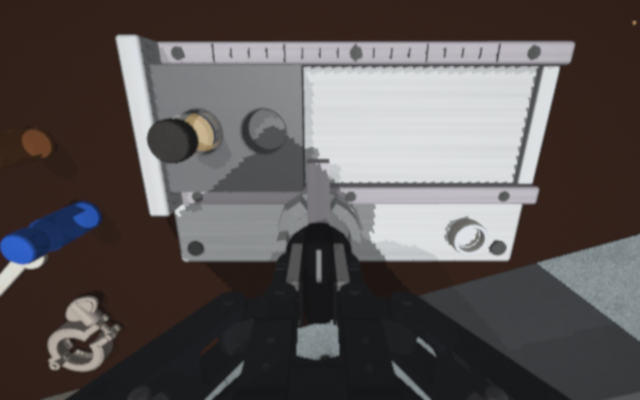

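Call:
move_arm(
  rows=[
    [[0, 0.006, -0.004], [0, 0, 0], 1],
    [[0.02, 0, 0], [0, 0, 0], 1],
    [[0.03, 0, 0], [0, 0, 0], 1],
    [[0.02, 0, 0], [0, 0, 0], 1],
  ],
)

```text
t: 16.02
ee_pos: [0.4701, 0.2254, 0.0604]
tool_rot: [-0.115, 0.698, -0.115, -0.697]
wrist_force: [4.5, -6.4, 2.5]
grip_width: 0.149
```

```bash
python3 -c "
from h import *
st()"
```

```text
t 16.02 ee [0.4701 0.2254 0.0604] stage [-38.3  23.1  60.4] yaw_y -108.7 tilt [ 0.001 -0.001] F [ 4.5 -6.4  2.5] T [-1.26 -0.63 -0.07] g 0.15 q [ 0.38  0.45  1.76 -0.    0.94  2.27]
```

Sliding into the notch freely (2.5 N). Continuing down.

Call:
move_arm(
  rows=[
    [[0.03, 0, 0], [0, 0, 0], 1],
    [[0.03, 0, 0], [0, 0, 0], 1],
    [[0.015, 0, 0], [0, 0, 0], 1],
    [[0.01, 0, 0], [0, 0, 0], 1],
  ],
)

```text
t: 16.52
ee_pos: [0.4702, 0.2254, 0.0504]
tool_rot: [-0.115, 0.698, -0.115, -0.697]
wrist_force: [1.9, -7.8, 14.4]
grip_width: 0.147
```

Call:
move_arm(
  rows=[
    [[0.01, 0, 0], [0, 0, 0], 1],
    [[0, 0, 0], [0, 0, 0], 1],
  ],
)

```text
t: 16.77
ee_pos: [0.4704, 0.2255, 0.0503]
tool_rot: [-0.115, 0.698, -0.115, -0.697]
wrist_force: [-2.2, -9.5, 18.1]
grip_width: 0.15
```

Call:
move_arm(
  rows=[
    [[0, 0, 0], [0, 0, 0], 0.4],
    [[0, 0, 0], [0, 0, 0], 0.4],
    [[0, 0, 0], [0, 0, 0], 0.4],
    [[0, 0, 0], [0, 0, 0], 0.4],
    [[-0.1, 0, 0], [0, 0, 0], 0.4],
    [[-0.3, 0, 0], [0, 0, 0], 0.4],
    [[-0.4, 0, 0], [0, 0, 0], 0.4],
    [[-0.4, 0, 0], [0, 0, 0], 0.4],
    [[0, 0, 0], [0, 0, 0], 0.4],
  ],
)

```text
t: 17.9
ee_pos: [0.471, 0.2263, 0.1973]
tool_rot: [-0.116, 0.7, -0.113, -0.696]
wrist_force: [-0.3, -0.5, -0.1]
grip_width: 0.597
```

```bash
python3 - <<'E'
from h import *
st()
S=optics.camera('scene');T=optics.camera('top')
cv2.imwrite('pics/sAc.png',cv2.resize(S['pixels'][160:310,250:450],None,fx=4,fy=4))
cv2.imwrite('pics/tAc.png',cv2.resize(T['pixels'][130:280,290:490],None,fx=4,fy=4))
w=wrist();save(w,'wA.png')
for n,c in(('w',w),('S',S)):
  for k in ['knob_grip','carriage','vial','loose_cap','beaker_50']:
    for g in optics.pinpoint(k,c)[:1]: print(n,k,np.round(g['location'],4),Q(g['location']),round(g['p'],2))
E
```

```text
t 17.9 ee [0.471  0.2263 0.1973] stage [-37.7  24.3 197.3] yaw_y -108.7 tilt [0.007 0.003] F [-0.3 -0.5 -0.1] T [-0.04 -0.01 -0.04] g 0.6 q [ 0.38  0.27  1.65 -0.    1.22  2.27]
w knob_grip [0.4688 0.2248 0.067 ] [-39.3  22.1  67. ] 0.91
w carriage [0.5474 0.251  0.0123] [26.5 72.5 12.3] 0.87
w vial [0.5238 0.3924 0.0016] [-41.8 198.5   1.6] 0.91
w loose_cap [0.4263 0.128  0.0126] [-48.1 -83.2  12.6] 0.85
w beaker_50 [ 0.6272  0.4976 -0.003 ] [ 21.8 331.6  -3. ] 0.97
S knob_grip [0.4667 0.2273 0.0645] [-42.1  23.8  64.5] 0.57
S carriage [0.5456 0.2505 0.0112] [24.9 71.4 11.2] 0.62
S vial [0.5495 0.2693 0.0191] [22.5 90.5 19.1] 0.53
S loose_cap [0.4297 0.1327 0.0121] [-46.4 -77.7  12.1] 0.73
S beaker_50 [0.5458 0.2491 0.01  ] [25.6 70.2 10. ] 0.72
```

View pics/sAc.png

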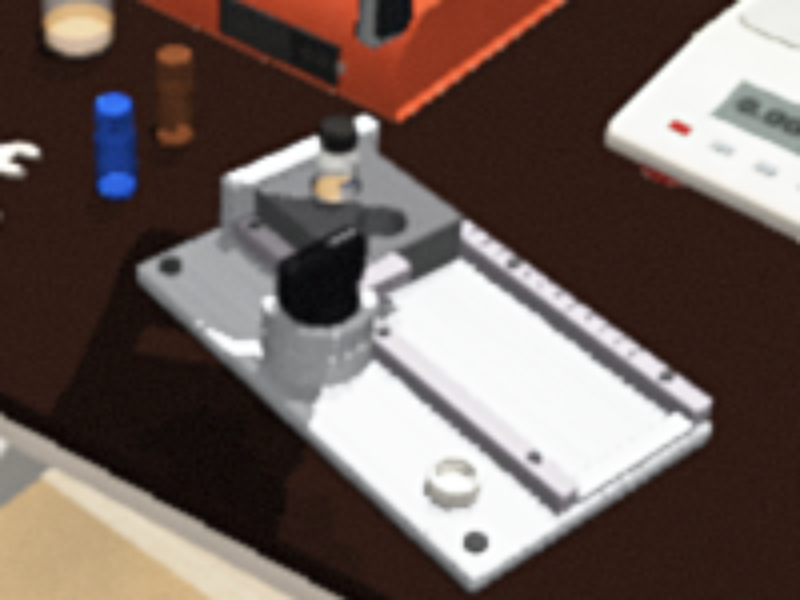

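View pics/wA.png

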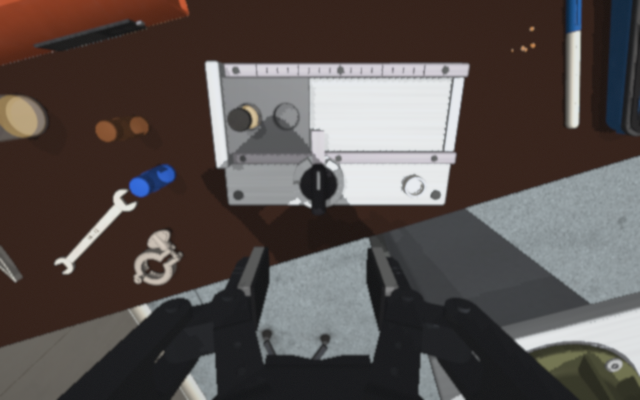

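```bash
python3 - <<'E'
import cv2,numpy as np
from h import optics
S=optics.camera('scene')['pixels'];cv2.imwrite('pics/sB.png',S)
f=lambda a:cv2.resize(a[205:262,308:352],None,fx=9,fy=9,interpolation=cv2.INTER_CUBIC)
cv2.imwrite('pics/cmp.png',np.hstack([f(cv2.imread('pics/scene0.png')),f(S)]))
E
```

```text
(no output)
```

View pics/cmp.png

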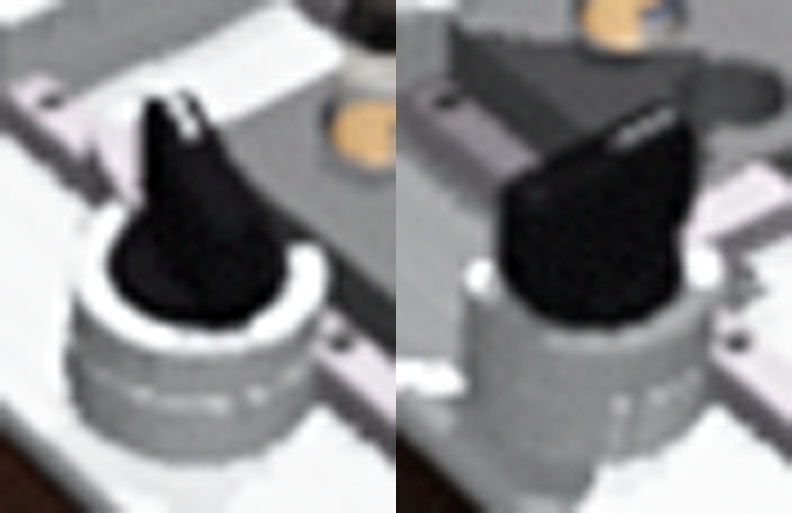

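```bash
python3 -c "
from h import *
print(r.sign_off());st()"
```

```text
the job is handed in; nothing more can be done
None
the job is handed in; nothing more can be done
```

The carriage is against the end stop and locked there by the knob, and I handed the job in at about 18 s. The sign-off gave no verdict.

- **Carriage:** I pushed its rear face with the shut fingers at about 3 N. Contact with the stop showed as a force rise to about 35 N.
- **Knob:** I gripped the wing, pulled it up 18 mm, turned it 70° clockwise and pushed it back down. It stopped at 18 N with the tool 0.2 mm lower than when I gripped it. I then opened the fingers and withdrew upwards.

**Last checks:**
- The arm lies across the rails just behind the carriage.
- The knob sits as deep in its collar as in the first picture, to about 1 mm.
- The networks put the carriage origin at stage y of about 71–72 mm, against 70 mm nominal.
- The vial is upright in its well.
- The cap and beaker are where they were, within the networks' error.
- The wrist force is about zero.

**Disagreements:**
- My stage fit from the corners was about 2.6 mm short along y, judged by the contact with the stop and the knob detections. I corrected for this before gripping the knob.
- While I turned the knob, the side force rose to about 12 N from a slight offset. I partly relieved it.
- The networks also took the blue look-alike for the vial, and once the carriage for the beaker. I ignored both.

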